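# Clamp a glass block on the optical stage

### The arm

A 7-joint arm with a two-finger parallel gripper is mounted at the origin on the work surface. World frame = base frame: x ahead of the robot, y to its left, z up, the work surface at z = 0. Lengths are in m, angles in rad, forces in N, time in s.
With the tool pointing down it reaches from about 0.4 to 0.85 m from the base axis. Payload 4.5 kg.
Tool frame: the origin (TCP) lies on the centre line of the jaws, within the pads' length; the fingertips stand r.tips_ahead ahead of it and the grasp point (between the pads) is the TCP (r.tips_ahead is the distance from the TCP to the fingertips, in m); z points along the fingers, y is the direction in which the jaws open and shut (so a half turn about z gives the same grasp; the last joint's range is limited). The gripper opens to 88 mm and grips with 3 to 60 N. Pads are 18 mm wide; open, the fingers measure 123 mm over their backs; the gripper's body (75 mm by 187 mm) begins 45 mm behind the grasp point.
Start: joints at [-1.195, 0.689, -0.195, 1.565, 0.157, 0.902, -0.215], TCP at [0.209, 0.589, 0.258] pointing down, gripper open.
Joint ranges: [-3.01, 3.01], [-0.46, 2.08], [-1.47, 1.51], [0.13, 2.56], [-1, 4.14], [0.04, 2.09], [-2.66, 2.66]. Speed limits (rad/s): [2.57, 2.57, 3.14, 3.14, 3.14, 3.14, 3.14].

### API

Orientations are given as a unit quaternion [x, y, z, w].
In Python, from plant import r gives the robot as it stands.
- The arm moves only by the shell command python3 -m inch 'ROWS' [FORCE]. ROWS is JSON, a list of rows, each a list of 5 numbers: the shift along the world's x, y, z in units of 25 mm (1.0 is 25 mm), then the turn about the world's z in units of 6 degrees (1.0 is 6 degrees), then the finger opening in mm, from 0 to 88.1. A call has 1 to 5 rows; each row shifts and turns the commanded pose from where the row before left it; what a row does not reach is not made up. A row lasts 1/10 s, in which the tool goes at most 50 mm and 8.59 degrees, less where a joint would pass 70% of its speed; a pose out of reach is approached as far as the arm can. A call is refused whole if a number of a shift passes 1 or a number of a turn 1, either way. A call with a gripper value outside its range is refused whole. The fingers move at their own pace and stop on an object; FORCE is the grip in N (left out, the last holds). Time passes only in rows, so rows that do not move let the fingers close. It gives the time, the measured TCP pose, the force and the opening at its end, in the units of the state.
- r.get_state(): the state, without advancing time (a new reading comes with each control period).
- r.snapshot(name): name is "scene" or "top"; returns a dict with "pixels" (384x512x3 uint8, red, green, blue), "range_z" (384x512 float32, m along the optical axis (not along the pixel's ray), 0 where there is no reading), "K" (3x3 intrinsics, pixels), "position" and "attitude" of the camera in the world. Camera axes: x right, y up, looking along -z (the intrinsics and any distortion apply to the point x, -y, -z); pixel columns grow to the right and rows downward; lengths in m; the calibration is good to about 2 mm. A picture is of the moment at which its call begins.
- r.finish_job(): hands the job in, once; it reports no verdict.
The state is a dict: "clock": time; "q": joint angles; "qd": joint speeds; "joint_torque": joint torques, N m; "tool_pos": TCP position; "eef_rot": TCP orientation; "contact_force": force on the tool from outside, world axes, zero at the start; "moment": the same for the moment, N m; "opening": opening from 0.0 (shut) to 1.0 (fully open).
Only numpy, scipy, OpenCV 4.12 (cv2) and the standard library are available. Lean on these libraries where they do the work, as an engineer would, in place of code of your own. Each camera call takes 0.05 s, during which the arm holds its last target. There are 200 camera calls.

### The job

Set up the refraction experiment: draw the spring clip of the optical stage up, then slide the glass block beneath it until it lies flat and fully home against both ledges, its long side along the side ledge. Then push the clip down until its foot holds the glass with a light pressure of about 6 N, let go, and leave the other things on the desk where they are; it is glass, so never press or knock it hard.

Things in the scene. Friction and masses are not known exactly. Their poses are not given: they have to be found in the camera images.
- stage: Optical stage, fixed to the desk: foot, column and a black plate 150 (x) by 100 (y) mm whose top is 75 mm above the desk. Origin on the desk under the plate's centre, z up. An L of two aluminium ledges, 6 mm high and 6 mm thick, stands on the plate; its -x end is open: the block goes in from there towards +x.
- home (a point): On the stage, axes as the stage's: where the block's centre is when fully home, at stage x = -10, y = 0, z = 82 mm. Then its +x end touches the end ledge (inner face at stage x = +35, from y = -22 to +22) and its +y long side touches the side ledge (inner face at y = +22.5, from x = -5 to +41).
- clip (a joint): Height of the clip in m: 0 is fully down, 0.030 fully up, it starts near the bottom. Its stem (stage x = +52, y = 0, behind the end ledge) slides straight up and down through a tight bush and stays wherever it is left; moving it takes about 15 N upwards and 11 N downwards.
- knob (a point): Centre of the clip's upright knurled knob, a steel cylinder 21 mm in diameter and 18 mm high, nothing above it; at clip = 0 this centre is 32 mm above the plate. Below it is a collar 16 mm in diameter; 25 mm and more is free on both y sides of the knob. Axes as the stage's.
- leaf: The clip's steel spring leaf, 14 mm wide, 2.5 mm thick, 52 mm long, reaching from the collar towards the stage's -x over the block's place. Origin at its root, 6 mm from the stem's axis, 13.5 mm below the knob's centre. It bends when its foot meets something: the force on the glass then grows by about 4 N per mm that the knob is lowered further, felt on top of the stem's 11 N.
- leaf_end (a point): Middle of the leaf where its foot is screwed through, 40 mm from the root (stage x = +6, y = 0). The foot is a white nylon disc 11 mm across; its screw is set differently every time, so its underside lies 9 to 17 mm below this point (1.5 to 9.5 mm above the plate at clip = 0: too low for the block). This is not measured: feel where it meets the glass.
- block_center (a point): Centre of the glass block, a clear slab 90 (x) by 45 (y) by 14 (z) mm with a frosted white underside, about 0.14 kg, lying flat on the desk at the start (centre 7 mm up). It may be turned half round: both ends are alike.
- block: The same glass block; origin at the centre of its underside.
- magnifier: Bystander: green-rimmed round magnifying lens, 84 mm across, 10 mm high, flat on the desk. Origin at the centre of its underside.
- lens: Bystander: bare glass lens, 82 mm across, 12 mm thick. Origin at the centre of its underside.
- magnet: Bystander: black ring magnet, 32 mm across, 8 mm high. Origin at the centre of its underside.
- weights_box: Bystander: closed wooden box of weights, 83 by 153 by 63 mm high. Origin at the centre of its underside.
There are look-alikes about, which are no part of the job. Of the things like the stage, leave any that is orange or red; of the rest the smaller one is meant.

How it is judged:
On the way, in this order (a step that is already met when the one before it is completed fails the run):
1. the clip is drawn up far enough for the block, which is not on the stage yet (value of joint clip above 0.016 m and horizontal distance between block_center and stage above 0.11 m), for 0.2 s.
2. the block lies flat, home against both ledges, under the raised clip, which does not touch it yet (x of block_center in the frame of stage between -0.0125 and -0.008 m and y of block_center in the frame of stage between -0.0025 and 0.002 m and z of block_center in the frame of stage between 0.0795 and 0.084 m and angle between the x axis of block_center and the x axis of stage, either way round below 0.05 rad and angle between block_center's own z axis and vertical below 0.05 rad and value of joint clip above 0.012 m and contact force between leaf and block below 0.2 N), for 0.2 s.
At the end, for the whole second after the job is handed in: The block lies flat on the plate, home in the corner (within about 2 mm of both ledges, within 0.05 rad square to them, flat within 0.05 rad), and the clip's foot presses on it with 3 to 9 N (aim at 6 N); everything at rest (x of block_center in the frame of stage between -0.0125 and -0.008 m and y of block_center in the frame of stage between -0.0025 and 0.002 m and z of block_center in the frame of stage between 0.0795 and 0.084 m and angle between the x axis of block_center and the x axis of stage, either way round below 0.05 rad and angle between block_center's own z axis and vertical below 0.05 rad and contact force between leaf and block between 3 and 9 N and linear speed of block below 0.01 m/s and velocity of joint clip between -0.003 and 0.003 m/s); the robot touches nothing.
It fails at once if the clip presses or strikes the glass with more than 16 N (contact force between leaf and block above 16 N).
It fails at once if the glass is pressed or knocked against the stage with more than 40 N (contact force between block and stage above 40 N).
It fails at once if a bystander (magnifier, lens, magnet or box of weights) is moved more than 20 mm (distance of any of magnifier, lens, magnet, weights_box from where it was at the start of the episode above 0.02 m).
It also fails if it takes over 72 s, if anything falls off the work surface, if the arm or the gripper's body presses on something with over 40 N, if the wrist force passes 120 N, or if a joint passes its speed limit or range.

## Working session

There is one attempt and no reset: what is moved stays moved. The work goes in short steps, Python scripts to look and compute and a shell command to move; the robot and the scene stay as the last step left them, time stands still between calls to the robot, and variables do not carry over. Pictures are saved under pics/ and viewed, about 8 in all and at most 12, crops included, and the job is handed in when it is done.

```bash
mkdir -p pics; ls
cat > h.py <<'E'
import numpy as np, cv2
from plant import r
from scipy.spatial.transform import Rotation as R
def cam(s):
    a=np.array(s["attitude"],float)
    return a if a.shape==(3,3) else R.from_quat(a.ravel()).as_matrix()
def cloud(s):
    K=s["K"];z=s["range_z"];v,u=np.mgrid[:z.shape[0],:z.shape[1]]
    p=np.stack([(u-K[0,2])/K[0,0]*z,-(v-K[1,2])/K[1,1]*z,-z],-1)
    return p@cam(s).T+np.array(s["position"])
def ray(s,u,v,h):
    K=s["K"];d=cam(s)@np.array([(u-K[0,2])/K[0,0],-(v-K[1,2])/K[1,1],-1]);p=np.array(s["position"])
    return p+d*(h-p[2])/d[2]
def save(s,n,box=None,k=1):
    im=s["pixels"][:,:,::-1]
    if box: u0,v0,u1,v1=box; im=im[v0:v1,u0:u1]
    cv2.imwrite("pics/"+n,cv2.resize(im,None,fx=k,fy=k,interpolation=cv2.INTER_CUBIC))
E
python3 - <<'E'
from h import *
import pickle
print(r.get_state(), r.tips_ahead)
for n in("scene","top"):
    s=r.snapshot(n);pickle.dump(s,open(n+".pkl","wb"));save(s,n+"0.png",None,1.5)
    print(n,s["K"],s["position"],s["attitude"],s.keys())
E
```

```text
pics
{'clock': 0.0, 'q': array([-1.19518123,  0.69003768, -0.19454244,  1.56632022,  0.15730557,
        0.90252118, -0.21508978]), 'qd': array([ 0.00127043, -0.00030312,  0.00102024,  0.00038157, -0.001153  ,
        0.00107716,  0.00249389]), 'joint_torque': array([ 1.70608973e-04, -5.27569664e+01, -1.26656581e+00, -1.53426200e+01,
       -5.26098954e-02,  6.65092492e-03,  1.71397137e-04]), 'tool_pos': array([0.20932991, 0.58826662, 0.25688358]), 'eef_rot': array([ 1.70018965e-01,  9.85440336e-01, -9.40496365e-04, -1.01260244e-04]), 'contact_force': array([-0.18269851, -0.1436625 ,  0.34923035]), 'moment': array([ 0.01180139, -0.0224145 ,  0.00602631]), 'opening': 1.0012786672558964} 0.019
scene [[493.41501792   0.         256.37532289]
 [  0.         493.41501792 185.58420559]
 [  0.           0.           1.        ]] [ 1.02050756 -0.78760993  0.81537156] [0.42438899 0.11348935 0.22202027 0.8704718 ] dict_keys(['pixels', 'range_z', 'K', 'position', 'attitude'])
top [[399.89933331   0.         254.8459421 ]
 [  0.         399.89933331 185.55464453]
 [  0.           0.           1.        ]] [ 0.40702561 -0.00721766  1.28967522] [ 0.04370081 -0.04682231 -0.70210297  0.70918921] dict_keys(['pixels', 'range_z', 'K', 'position', 'attitude'])
```

View pics/scene0.png

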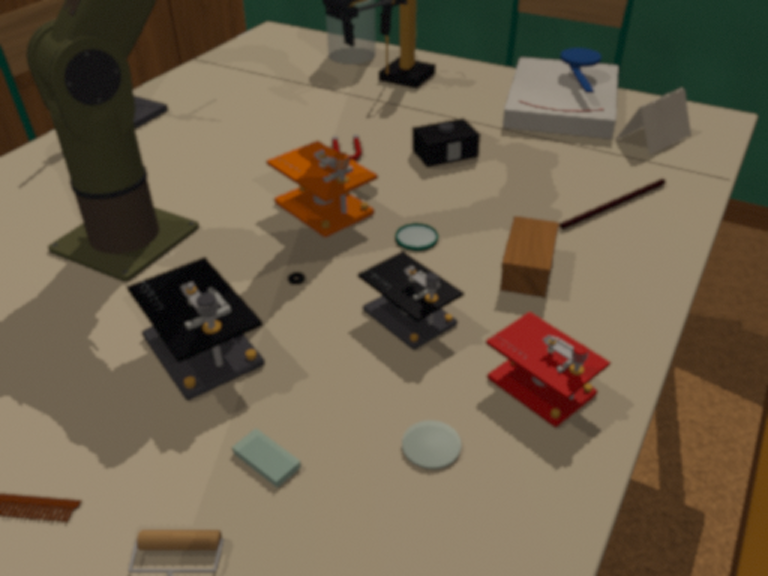

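View pics/top0.png

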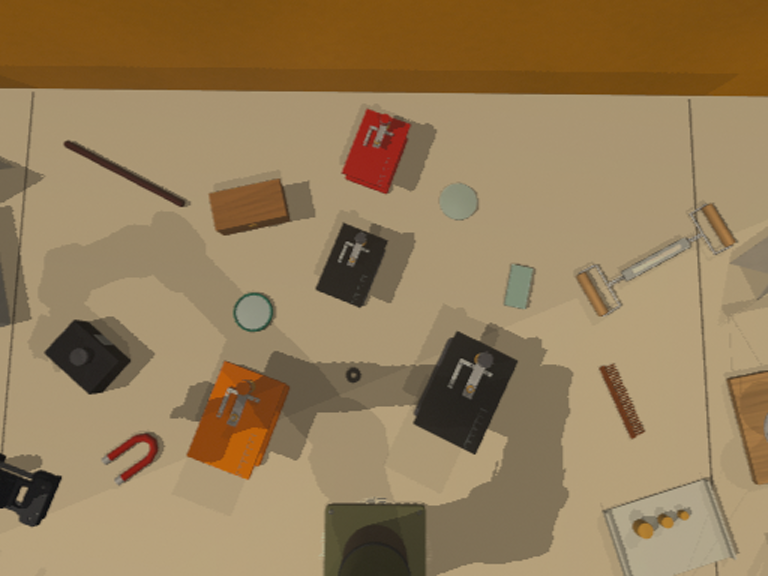

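Candidates (top picture): black stage at (352,265), a larger black one at (465,392), red at (377,150) and orange at (238,420). The smaller black at (352,265) fits the description. The block is the green slab at (519,286), and the glass disc at (458,201) is the lens. Next I'll measure and confirm with one crop.

Run:
```python
from h import *
import pickle
s=pickle.load(open("top.pkl","rb"));P=cloud(s);px=s["pixels"].astype(int)
save(s,"crop1.png",(195,130,275,220),6)
for nm,(u0,v0,u1,v1),(z0,z1) in(("small",(195,130,275,220),(.062,.09)),("big",(265,210,355,315),(.06,.15))):
    sub=np.zeros(P.shape[:2],bool);sub[v0:v1,u0:u1]=1
    m=sub&(P[...,2]>z0)&(P[...,2]<z1)
    q=P[m];print(nm,m.sum(),np.percentile(q[:,2],[10,50,90]))
    h=np.median(q[:,2])
    q=q[abs(q[:,2]-h)<.008]
    (c,wh,a)=cv2.minAreaRect((q[:,:2]*1000).astype(np.float32));print(c,wh,a)
    # color-silhouette on the plate plane
# small ledges/clip heights
sub=P[130:220,195:275].reshape(-1,3);hi=sub[sub[:,2]>.09];print("high",len(hi),hi[:,2].max(),hi[hi[:,2]>hi[:,2].max()-.008].mean(0))
# block
hsv=cv2.cvtColor(s["pixels"],cv2.COLOR_RGB2HSV)
print(hsv[190,346],hsv[190,330])
m=np.zeros(P.shape[:2],np.uint8);
g=(px[...,1]-px[...,0]>5);m[170:212,328:362]=g[170:212,328:362]*255
n,l,st,ce=cv2.connectedComponentsWithStats(m);i=1+st[1:,4].argmax();print(st[i],ce[i])
v,u=np.where(l==i)
for h in(.0,.014):
    Q=np.array([ray(s,a,b,h)[:2] for a,b in zip(u,v)])*1000
    print(h,cv2.minAreaRect(Q.astype(np.float32)),Q.mean(0))
print("z",np.median(P[v,u,2]))
```

```text
small 1448 [0.07133705 0.07445982 0.07785932]
(592.6813354492188, 53.24578094482422) (100.01227569580078, 150.4845428466797) 68.59322357177734
big 3084 [0.09651307 0.09964025 0.1041501 ]
(339.68536376953125, -175.43331909179688) (134.33546447753906, 200.79627990722656) 64.44853973388672
high 148 1.2896752211838531 [ 0.40702561 -0.00721766  1.28967522]
[ 49  43 142] [ 19  81 171]
[337 177  18  29 376] [345.28989362 190.72074468]
0.0 ((559.4193725585938, -306.1688232421875), (44.32149124145508, 89.80284881591797), 78.5887680053711) [ 559.36362347 -306.21874394]
0.014 ((557.7650146484375, -302.92352294921875), (43.84034729003906, 88.82803344726562), 78.58869934082031) [ 557.70992634 -302.97295371]
z 0.013289717110470556
```

View pics/crop1.png

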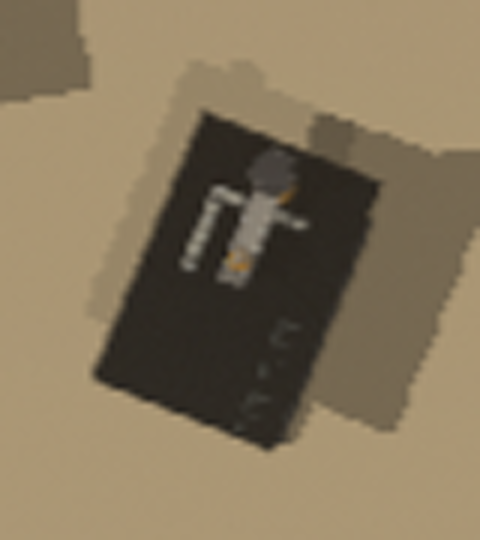

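The crop confirms it: a plain black plate of 100 x 150 mm (the other is 134 x 200), with ledges and clip at its upper end and the open end towards the robot. I'll start moving towards the knob while refining its position from the depth data.

```bash
python3 - <<'E'
from h import *
import pickle
s=pickle.load(open("top.pkl","rb"));P=cloud(s)
a=np.radians(-21.4);X=np.array([np.cos(a),np.sin(a)]);Y=np.array([-X[1],X[0]]);c=np.array([.5927,.0532])
for n in("top","scene"):
    s=pickle.load(open(n+".pkl","rb"));P=cloud(s).reshape(-1,3);P=P[(P[:,2]<.2)&(P[:,2]>.095)]
    d=P[:,:2]-c;loc=np.c_[d@X,d@Y,P[:,2]]*1000;loc=loc[(abs(loc[:,0])<75)&(abs(loc[:,1])<50)]
    k=loc[loc[:,0]>38];print(n,len(k),len(loc));t=k[:,2].max();top=k[k[:,2]>np.percentile(k[:,2],60)];print("knob",t,np.median(top,0),top.min(0),top.max(0))
    print("leafz",np.median(loc[loc[:,0]<38],0))
print("knob world",c+.052*X,"home",c-.010*X)
E
for i in 1 2 3 4; do :; done
python3 -m inch '[[0.75,-0.97,0,-0.3,50],[0.75,-0.97,0,0,50],[0.75,-0.97,0,0,50],[0.75,-0.97,0,0,50],[0.75,-0.97,0,0,50]]' 35
python3 -m inch '[[0.75,-0.97,0,0,50],[0.75,-0.97,0,0,50],[0.75,-0.97,0,0,50],[0.75,-0.97,0,0,50],[0.75,-0.97,0,0,50]]'
python3 -m inch '[[0.75,-0.97,0,0,50],[0.75,-0.97,0,0,50],[0.75,-0.97,0,0,50],[0.75,-0.97,0,0,50],[0.75,-0.97,0,0,50]]'
python3 -m inch '[[0.75,-0.97,0,0,50],[0.75,-0.97,0,0,50],[0.75,-0.97,0,0,50],[0,0,0,0,50],[0,0,0,0,50]]'
```

```text
top 51 111
knob 122.97019328982128 [ 51.14646206   1.21169745 120.51340057] [ 42.74150633  -9.22875431 118.28443565] [ 59.80346224   9.47171241 122.97019329]
leafz [1.44369533e+01 6.47763734e-02 9.82298224e+01]
scene 102 178
knob 120.92123834488433 [ 55.68540866   0.21077275 118.9709199 ] [ 45.5589786  -10.14305101 117.13877092] [ 65.50076494  10.28841764 120.92123834]
leafz [14.49488126 -1.05431962 97.92988234]
knob world [0.6411149  0.03422641] home [0.58338944 0.05684877]
clock: 0.6
tool_pos: [0.3037, 0.4663, 0.2574]
eef_rot: [0.185, 0.983, -0.0, -0.0]
contact_force: [1.0, -0.0, -0.7]
opening: 0.578
clock: 1.1
tool_pos: [0.3975, 0.3451, 0.2575]
eef_rot: [0.185, 0.983, -0.0, -0.0]
contact_force: [0.7, 0.8, -0.9]
opening: 0.569
clock: 1.6
tool_pos: [0.4912, 0.2239, 0.2575]
eef_rot: [0.186, 0.983, -0.0, -0.0]
contact_force: [-0.3, -0.2, 0.5]
opening: 0.567
clock: 2.1
tool_pos: [0.5468, 0.1519, 0.2573]
eef_rot: [0.186, 0.982, -0.0, -0.001]
contact_force: [-0.6, 0.4, 0.0]
opening: 0.57
```

```bash
python3 -m inch '[[0.76,-0.94,0,0,50],[0.76,-0.94,0,0,50],[0.76,-0.94,0,0,50],[0.76,-0.94,0,0,50],[0.77,-0.95,0,0,50]]'
python3 -m inch '[[0,0,-0.9,0,50],[0,0,-0.9,0,50],[0,0,-0.9,0,50],[0,0,-0.9,0,50],[0,0,0,0,50]]'
```

```text
clock: 2.6
tool_pos: [0.6421, 0.0361, 0.2577]
eef_rot: [0.184, 0.983, 0.001, -0.001]
contact_force: [1.7, -0.1, -0.0]
opening: 0.562
clock: 3.1
tool_pos: [0.6393, 0.0365, 0.1647]
eef_rot: [0.184, 0.983, -0.0, -0.004]
contact_force: [-0.8, 0.1, 0.8]
opening: 0.565
```

```bash
python3 -m inch '[[0.1,-0.08,-0.5,0,50],[0,0,-0.7,0,50],[0,0,-0.8,0,50],[0,0,0,0,50],[0,0,0,0,50]]'
python3 -m inch '[[0,0,0,0,35],[0,0,0,0,28],[0,0,0,0,22],[0,0,0,0,15],[0,0,0,0,15]]' 38
python3 -m inch '[[0,0,0,0,15],[0,0,0,0,15],[0,0,0,0,15],[0,0,0,0,15],[0,0,0,0,15]]'
python3 - <<'E'
from h import *
s=r.snapshot("scene");save(s,"c2.png",(200,130,380,270),4)
E
```

```text
clock: 3.6
tool_pos: [0.6452, 0.0331, 0.1184]
eef_rot: [0.185, 0.983, 0.0, 0.0]
contact_force: [0.2, 0.2, 0.8]
opening: 0.561
clock: 4.1
tool_pos: [0.6451, 0.0328, 0.1183]
eef_rot: [0.186, 0.983, 0.0, 0.0]
contact_force: [-0.2, 0.4, 3.1]
opening: 0.223
clock: 4.6
tool_pos: [0.6451, 0.0328, 0.1183]
eef_rot: [0.186, 0.983, 0.0, 0.0]
contact_force: [-0.8, 0.4, 5.0]
opening: 0.224
```

View pics/c2.png

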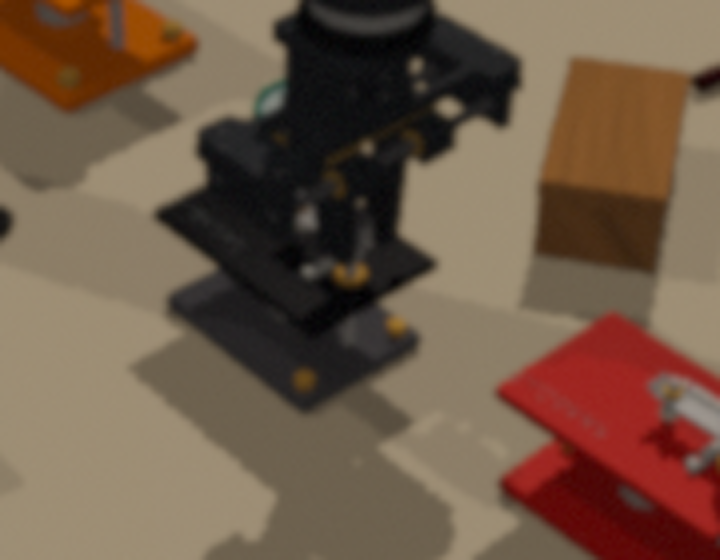

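The gripper holds the knob at the collar's top (crop at about (350,250)). Raising it now by about 22 mm.

```bash
python3 -m inch '[[0,0,0.1,0,15],[0,0,0.15,0,15],[0,0,0.15,0,15],[0,0,0.15,0,15],[0,0,0.15,0,15]]'
python3 -m inch '[[0,0,0.15,0,15],[0,0,0.1,0,15],[0,0,0,0,15],[0,0,0,0,15],[0,0,0,0,15]]'
```

```text
clock: 5.15
tool_pos: [0.645, 0.0328, 0.133]
eef_rot: [0.185, 0.983, 0.0, -0.0]
contact_force: [6.2, 2.1, -14.8]
opening: 0.228
clock: 5.65
tool_pos: [0.645, 0.0328, 0.1396]
eef_rot: [0.185, 0.983, 0.0, -0.0]
contact_force: [4.8, 0.9, -11.1]
opening: 0.225
```

```bash
python3 -m inch '[[0,0,0,0,30],[0,0,0,0,40],[0,0,0,0,50],[0,0,0,0,50],[0,0,0.5,0,50]]'
python3 -m inch '[[0,0,1,0,50],[0,-0.5,1,0.3,60],[0,-1,1,0.3,70],[0,-1,0.3,0.3,70],[-0.3,-1,0,0.3,70]]'
python3 -m inch '[[-0.3,-1,0,0.2,70],[-0.3,-1,0,0,70],[-0.3,-1,0,0,70],[-0.3,-1,0,0,70],[-0.3,-1,0,0,70]]'
python3 -m inch '[[-0.3,-1,0,0.0,70],[-0.3,-1,0,0,70],[-0.3,-1,0,0,70],[-0.3,-0.5,0,0,70],[0,0,0,0,70]]'
python3 - <<'E'
from h import *
a=np.radians(-21.4);X=np.array([np.cos(a),np.sin(a)]);Y=np.array([-X[1],X[0]]);c=np.array([.5927,.0532])
for n in("top","scene"):
    s=r.snapshot(n);save(s,n+"3.png",(195,130,275,220) if n=="top" else (220,150,330,240),5)
    P=cloud(s).reshape(-1,3);P=P[(P[:,2]<.18)&(P[:,2]>.095)]
    d=P[:,:2]-c;loc=np.c_[d@X,d@Y,P[:,2]]*1000;loc=loc[(abs(loc[:,0])<75)&(abs(loc[:,1])<50)]
    k=loc[loc[:,0]>38];top=k[k[:,2]>np.percentile(k[:,2],60)];print(n,"knob",np.median(top,0),top.min(0),top.max(0))
    l=loc[loc[:,0]<38];print("leafz",np.median(l,0) if len(l) else 0)
E
```

```text
clock: 6.15
tool_pos: [0.6434, 0.0324, 0.1531]
eef_rot: [0.185, 0.983, -0.001, -0.002]
contact_force: [-1.0, 0.6, -0.3]
opening: 0.566
clock: 6.65
tool_pos: [0.639, -0.0557, 0.2397]
eef_rot: [0.123, 0.992, 0.0, 0.003]
contact_force: [-0.2, -0.5, 0.1]
opening: 0.795
clock: 7.15
tool_pos: [0.5994, -0.181, 0.2377]
eef_rot: [0.113, 0.994, -0.0, 0.001]
contact_force: [-1.1, -0.1, 0.2]
opening: 0.795
clock: 7.65
tool_pos: [0.5682, -0.27, 0.237]
eef_rot: [0.115, 0.993, -0.001, -0.0]
contact_force: [-0.6, -0.4, -0.1]
opening: 0.793
top knob [ 51.33362367   2.18839643 141.22493197] [ 42.71379433  -7.9842203  139.76828459] [ 60.19140271   9.62044308 143.61893956]
leafz [ 15.32813493  -0.39923763 118.49228461]
scene knob [ 55.12165176  -0.91706644 139.93606985] [ 44.5418475  -12.858142   136.56794299] [ 64.5957069  10.1106306 143.0404431]
leafz [ 12.47369399  -1.17452914 119.19945282]
```

```bash
python3 -m inch '[[-0.6,-0.6,-0.5,0.3,70],[-0.57,-0.62,-0.9,0,70],[0,0,-1,0,70],[0,0,-1,0,70],[0,0,-1,0,70]]'
python3 -m inch '[[0,0,-1,0,70],[0,0,-1,0,70],[0,0,-0.6,0,70],[0,0,0,0,70],[0,0,0,0,70]]'
```

```text
clock: 8.25
tool_pos: [0.5418, -0.2955, 0.126]
eef_rot: [0.096, 0.995, 0.001, 0.001]
contact_force: [0.3, 0.8, -0.3]
opening: 0.792
clock: 8.75
tool_pos: [0.5414, -0.2971, 0.0621]
eef_rot: [0.097, 0.995, 0.0, 0.0]
contact_force: [0.3, 0.5, 0.5]
opening: 0.795
```

```bash
python3 -m inch '[[-0.1,-0.14,-0.5,0,70],[0,0,-0.6,0,70],[0,0,-0.4,0,70],[0,0,-0.1,0,70],[0,0,0,0,70]]'
python3 -m inch '[[0,0,0,0,60],[0,0,0,0,52],[0,0,0,0,47],[0,0,0,0,42],[0,0,0,0,38]]' 25
python3 -m inch '[[0,0,0,0,38],[0,0,0,0,38],[0,0,0,0,38],[0,0,0.2,0,38],[0,0,0.2,0,38]]'
python3 - <<'E'
from h import *
s=r.snapshot("scene");save(s,"c4.png",(110,230,300,350),4)
E
```

```text
clock: 9.25
tool_pos: [0.5376, -0.3011, 0.0207]
eef_rot: [0.097, 0.995, 0.0, -0.001]
contact_force: [0.2, 0.4, 0.6]
opening: 0.791
clock: 9.75
tool_pos: [0.5382, -0.3012, 0.0219]
eef_rot: [0.097, 0.995, 0.0, 0.0]
contact_force: [0.7, 0.4, 2.2]
opening: 0.506
clock: 10.25
tool_pos: [0.5373, -0.3017, 0.0313]
eef_rot: [0.098, 0.995, -0.0, -0.001]
contact_force: [-0.0, -0.3, -1.8]
opening: 0.51
```

View pics/c4.png

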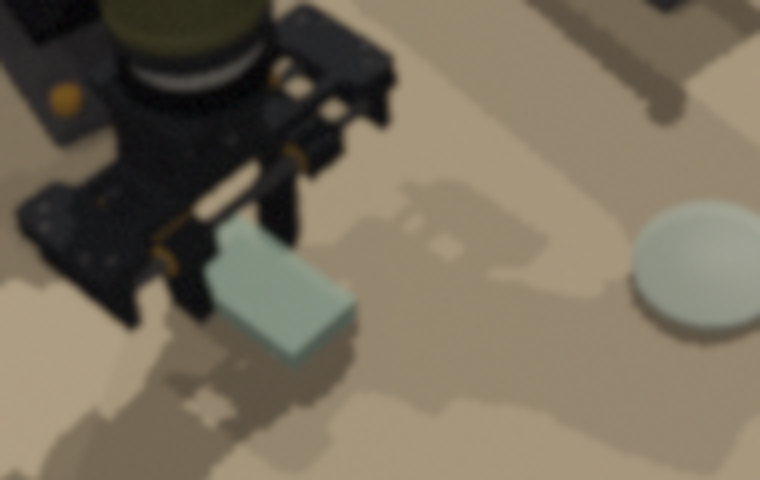

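The block is gripped near its -x end (crop (215,270)), its front end free at (300,340), and the lens is clear. Lifting it and carrying it to the stage's open end.

```bash
python3 -m inch '[[0,0,0.6,0,38],[0,0,0.9,0,38],[0,0,0.9,0,38],[0,0,0.9,0,38],[0,0,0.9,0,38]]' 35
python3 -m inch '[[0,0.3,0.9,0,38],[0,0.6,0.9,-0.3,38],[0,0.8,0.4,-0.3,38],[0,0.8,0.4,-0.3,38],[0,0.8,0,-0.3,38]]'
python3 -m inch '[[0,0.8,0,-0.3,38],[0,0.8,0,-0.19,38],[0,0.8,0,0,38],[0,0.8,0,0,38],[0,0.8,0,0,38]]'
python3 -m inch '[[0,0.8,0,0,38],[0,0.8,0,0,38],[0,0.8,0,0,38],[0,0.8,0,0,38],[-0.3,0.8,0,0,38]]'
python3 -m inch '[[-0.4,0.8,0,0,38],[-0.4,0.8,0,0,38],[-0.4,0.8,0,0,38],[-0.3,0.8,0,0,38],[0,0.3,0,0,38]]'
python3 -m inch '[[0,0,0,0,38],[0,0,0,0,38]]'
```

```text
clock: 10.8
tool_pos: [0.5378, -0.3015, 0.1383]
eef_rot: [0.097, 0.995, -0.0, 0.0]
contact_force: [-0.0, 0.2, -1.5]
opening: 0.51
clock: 11.3
tool_pos: [0.5386, -0.2185, 0.2039]
eef_rot: [0.161, 0.987, -0.0, 0.002]
contact_force: [-0.3, 0.4, -2.4]
opening: 0.506
clock: 11.8
tool_pos: [0.5377, -0.1182, 0.2024]
eef_rot: [0.185, 0.983, -0.0, 0.0]
contact_force: [-0.3, 0.3, -2.4]
opening: 0.506
clock: 12.3
tool_pos: [0.5312, -0.018, 0.2024]
eef_rot: [0.185, 0.983, 0.0, 0.001]
contact_force: [0.0, 0.8, -0.7]
opening: 0.505
clock: 12.8
tool_pos: [0.4919, 0.0709, 0.2023]
eef_rot: [0.183, 0.983, 0.001, -0.0]
contact_force: [0.1, 0.1, -1.6]
opening: 0.508
clock: 13.0
tool_pos: [0.4936, 0.0675, 0.2018]
eef_rot: [0.186, 0.983, -0.0, 0.0]
contact_force: [-0.5, -0.7, -2.4]
opening: 0.507
```

```bash
python3 -m inch '[[0,0.45,-0.4,0,38],[0,0.4,-0.8,0,38],[0,0,-0.9,0,38],[0,0,-0.9,0,38],[0,0,-0.8,0,38]]'
python3 -m inch '[[0,0,0,0,38],[0,0,0,0,38],[0,0,0,0,38]]'
python3 - <<'E'
from h import *
s=r.snapshot("scene");save(s,"c5.png",(190,100,330,240),4)
E
```

```text
clock: 13.5
tool_pos: [0.493, 0.0898, 0.1048]
eef_rot: [0.185, 0.983, -0.0, -0.0]
contact_force: [-0.0, 0.9, -0.7]
opening: 0.508
clock: 13.8
tool_pos: [0.4936, 0.09, 0.1072]
eef_rot: [0.185, 0.983, 0.0, 0.001]
contact_force: [0.1, 0.3, 0.1]
opening: 0.504
```

View pics/c5.png

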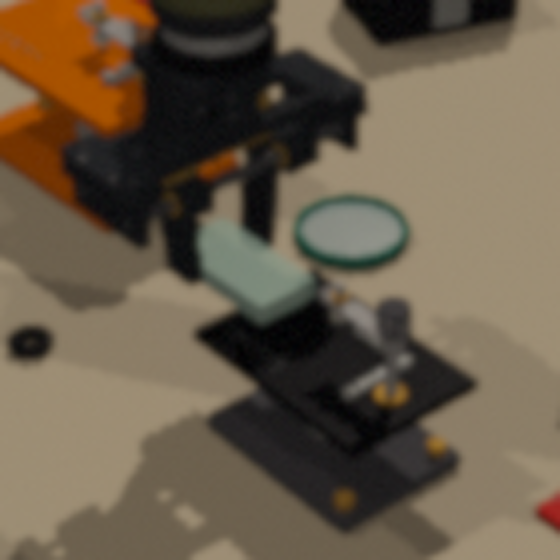

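```bash
python3 -m inch '[[0.3,-0.13,-0.1,0,38],[0.6,-0.26,-0.1,0,38],[0.6,-0.26,-0.08,0,38],[0.5,-0.21,0,0,38],[0.38,-0.16,0,0,38]]'
python3 -m inch '[[0,0,0,0,38],[0,0,0,0,38],[0,0,0,0,38]]'
python3 - <<'E'
from h import *
s=r.get_state();d=s["tool_pos"][:2]-[.5927,.0532];a=np.radians(-21.4);print(d@[np.cos(a),np.sin(a)],d@[-np.sin(a),np.cos(a)])
for n in("scene","top"):
    s=r.snapshot(n);save(s,n+"6.png",(220,140,330,240) if n=="scene" else (185,130,285,230),5)
E
```

```text
clock: 14.35
tool_pos: [0.5542, 0.0634, 0.0999]
eef_rot: [0.186, 0.983, 0.0, 0.001]
contact_force: [0.7, 0.9, -2.6]
opening: 0.507
clock: 14.65
tool_pos: [0.5516, 0.0648, 0.0995]
eef_rot: [0.185, 0.983, 0.0, -0.001]
contact_force: [-0.0, 0.2, -1.6]
opening: 0.503
-0.04246282807744477 -0.0041676871007843355
```

View pics/scene6.png

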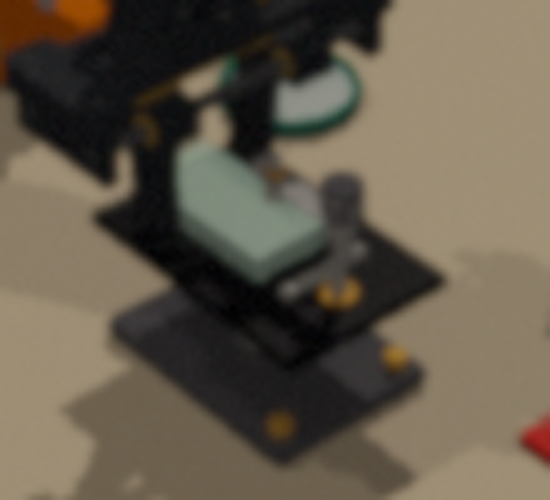

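The block is level and under the raised leaf (leaf at (295,190), block front edge (290,260)), just short of the end ledge. Lowering it gently until I feel contact.

```bash
python3 -m inch '[[0,0,-0.04,0,38],[0,0,-0.04,0,38],[0,0,0,0,38],[0,0,0,0,38]]'
python3 -m inch '[[0,0,-0.02,0,38],[0,0,0,0,38],[0,0,0,0,38]]'
python3 -m inch '[[0,0,-0.02,0,38],[0,0,0,0,38],[0,0,0,0,38]]'
```

```text
clock: 15.15
tool_pos: [0.5524, 0.0644, 0.0974]
eef_rot: [0.185, 0.983, -0.0, -0.0]
contact_force: [0.4, 0.1, -0.9]
opening: 0.506
clock: 15.45
tool_pos: [0.5525, 0.0644, 0.097]
eef_rot: [0.185, 0.983, 0.0, 0.0]
contact_force: [0.8, -0.7, -0.5]
opening: 0.505
clock: 15.75
tool_pos: [0.5525, 0.0644, 0.0969]
eef_rot: [0.185, 0.983, 0.0, 0.0]
contact_force: [-1.5, -0.4, 4.5]
opening: 0.504
```

```bash
python3 -m inch '[[0.075,-0.03,0.016,0,38],[0.075,-0.03,0,0,38],[0.075,-0.03,0,0,38],[0,0,0,0,38],[0,0,0,0,38]]'
python3 -m inch '[[0.037,-0.015,0,0,38],[0.037,-0.015,0,0,38],[0,0,0,0,38],[0,0,0,0,38]]'
python3 -m inch '[[0.037,-0.015,0,0,38],[0,0,0,0,38],[0,0,0,0,38]]'
python3 -m inch '[[0.037,-0.015,0,0,38],[0,0,0,0,38],[0,0,0,0,38]]'
```

```text
clock: 16.25
tool_pos: [0.5583, 0.0622, 0.0969]
eef_rot: [0.185, 0.983, 0.0, 0.0]
contact_force: [-2.0, 1.3, 2.9]
opening: 0.506
clock: 16.65
tool_pos: [0.5601, 0.0614, 0.0969]
eef_rot: [0.185, 0.983, 0.0, 0.0]
contact_force: [-2.1, 0.0, 2.9]
opening: 0.509
clock: 16.95
tool_pos: [0.561, 0.0609, 0.0969]
eef_rot: [0.185, 0.983, 0.0, 0.0]
contact_force: [-1.6, 0.3, 1.6]
opening: 0.509
clock: 17.25
tool_pos: [0.5619, 0.0605, 0.0969]
eef_rot: [0.185, 0.983, 0.0, 0.0]
contact_force: [-2.0, 0.2, 1.9]
opening: 0.506
```

Continuing in 0.5 mm steps, with a stop if the force rises.

```bash
python3 -m inch '[[0.019,-0.007,0,0,38],[0,0,0,0,38],[0,0,0,0,38]]' | grep -E 'pos|force'
python3 -m inch '[[0.019,-0.007,0,0,38],[0,0,0,0,38],[0,0,0,0,38]]'| grep -E 'pos|force'
python3 -m inch '[[0.019,-0.007,0,0,38],[0,0,0,0,38],[0,0,0,0,38]]'| grep -E 'pos|force'
```

```text
tool_pos: [0.5623, 0.0604, 0.0969]
contact_force: [-1.8, 1.3, 2.2]
tool_pos: [0.5624, 0.0604, 0.0969]
contact_force: [-2.2, 2.0, 4.0]
tool_pos: [0.5624, 0.0603, 0.0969]
contact_force: [-4.1, 1.6, 4.6]
```

```bash
python3 -m inch '[[0.022,0.056,0,0,38],[0.022,0.056,0,0,38],[0,0,0,0,38],[0,0,0,0,38]]' | grep -E 'pos|force'
python3 -m inch '[[0.007,0.019,0,0,38],[0,0,0,0,38],[0,0,0,0,38]]'| grep -E 'pos|force'
python3 -m inch '[[0.007,0.019,0,0,38],[0,0,0,0,38],[0,0,0,0,38]]'| grep -E 'pos|force'
python3 -m inch '[[0.007,0.019,0,0,38],[0,0,0,0,38],[0,0,0,0,38]]'| grep -E 'pos|force'
```

```text
tool_pos: [0.5626, 0.0606, 0.0969]
contact_force: [-6.8, -2.9, 8.2]
tool_pos: [0.5626, 0.0606, 0.0969]
contact_force: [-6.5, -2.8, 8.9]
tool_pos: [0.5626, 0.0607, 0.097]
contact_force: [-6.1, -3.6, 9.2]
tool_pos: [0.5627, 0.0608, 0.097]
contact_force: [-7.1, -4.6, 9.6]
```

Run:
```python
from h import *
s=r.snapshot("scene");t=r.snapshot("top")
save(s,"a.png",(250,150,310,220),9);save(t,"b.png",(200,140,260,210),9)
a,b=cv2.imread("pics/a.png"),cv2.imread("pics/b.png");cv2.imwrite("pics/c7.png",cv2.resize(np.hstack([a,b]),(800,466)))
# project expected home corners etc
a_=np.radians(-21.4);X=np.array([np.cos(a_),np.sin(a_)]);Y=np.array([-X[1],X[0]]);c=np.array([.5927,.0532])
P=cloud(s);px=s["pixels"].astype(int)
m=(px[...,1]-px[...,0]>8)&(P[...,2]>.07)&(P[...,2]<.1);q=P[m];d=q[:,:2]-c;l=np.c_[d@X,d@Y,q[:,2]]*1000;l=l[(abs(l[:,0])<80)&(abs(l[:,1])<60)]
print(len(l),np.percentile(l,[1,50,99],axis=0).round(1)); tp=l[abs(l[:,2]-np.percentile(l[:,2],80))<3];print(np.percentile(tp,[0,5,95,100],axis=0).round(1))
def uv(s,p):
    q=cam(s).T@(np.array(p)-s["position"]);return s["K"][0,0]*q[0]/-q[2]+s["K"][0,2],-s["K"][1,1]*q[1]/-q[2]+s["K"][1,2]
for x,y,z in((35,-22,.081),(35,22,.081),(41,-22,.081),(-5,22.5,.081),(35,-22.5,.089),(-55,-22.5,.089),(35,22.5,.089)):
    w=c+(x*X+y*Y)/1000; u,v=uv(s,[*w,z]);u2,v2=uv(t,[*w,z]);k=800/1080
    print(x,y,"full",round(u,1),round(v,1),"pic",round((u-250)*9*k*1),round((v-150)*9*466/630)," top pic",round((u2-200)*9*k+400),round((v2-140)*9*466/630))
```

```text
413 [[-51.4 -26.8  77.5]
 [  1.   -5.1  88.7]
 [ 37.5  20.5  92.2]]
[[-53.4 -26.9  87. ]
 [-44.  -24.2  87.2]
 [ 33.9  14.6  91.2]
 [ 38.6  20.1  92.9]]
35 -22 full 274.9 196.4 pic 166 309  top pic 698 185
35 22 full 288.6 188.9 pic 257 259  top pic 609 150
41 -22 full 276.5 197.6 pic 177 317  top pic 703 173
-5 22.5 full 277.7 181.1 pic 184 207  top pic 575 229
35 -22.5 full 274.7 193.9 pic 165 292  top pic 698 183
-55 -22.5 full 250.5 176.4 pic 3 175  top pic 623 364
35 22.5 full 288.9 186.2 pic 259 241  top pic 607 146
```

View pics/c7.png

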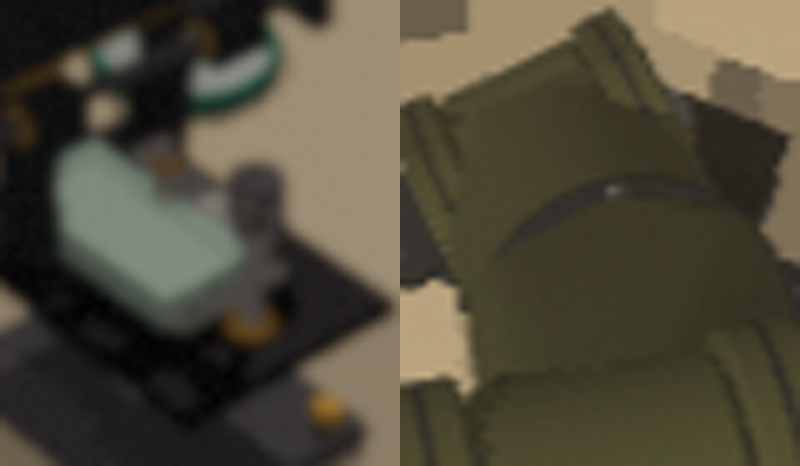

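The block is home in x but still about 4 mm short in y, held by friction on the end ledge. I'll ease the x and z pressure so it can slide.

```bash
python3 -m inch '[[-0.037,0.015,0.02,0,38],[0,0,0,0,38],[0,0,0,0,38]]' | grep -E 'pos|force'
python3 -m inch '[[-0.037,0.015,0.02,0,38],[0,0,0,0,38],[0,0,0,0,38]]'| grep -E 'pos|force'
```

```text
tool_pos: [0.5639, 0.0641, 0.097]
contact_force: [-1.8, -1.7, -0.4]
tool_pos: [0.5635, 0.0643, 0.0978]
contact_force: [0.5, -2.9, -2.8]
```

```bash
python3 -m inch '[[0.007,0.019,0,0,38],[0,0,0,0,38],[0,0,0,0,38]]' | grep -E 'pos|force'
python3 -m inch '[[0.007,0.019,0,0,38],[0,0,0,0,38],[0,0,0,0,38]]'| grep -E 'pos|force'
python3 -m inch '[[0.007,0.019,0,0,38],[0,0,0,0,38],[0,0,0,0,38]]'| grep -E 'pos|force'
```

```text
tool_pos: [0.5634, 0.0645, 0.0979]
contact_force: [0.4, -5.4, -3.2]
tool_pos: [0.5634, 0.0646, 0.0979]
contact_force: [-0.2, -6.1, -2.5]
tool_pos: [0.5634, 0.0647, 0.0978]
contact_force: [0.0, -6.0, -1.8]
```

```bash
python3 -m inch '[[-0.01,-0.028,0,0,38],[0.037,-0.015,0,0,38],[0,0,0,0,38],[0,0,0,0,38]]' | grep -E 'pos|force'
python3 -m inch '[[0.019,-0.007,0,0,38],[0,0,0,0,38],[0,0,0,0,38]]'| grep -E 'pos|force'
python3 -m inch '[[0,0,-0.03,0,38],[0,0,0,0,38],[0,0,0,0,38]]'| grep -E 'pos|force'
```

```text
tool_pos: [0.5634, 0.0645, 0.0978]
contact_force: [-1.7, -5.2, -1.9]
tool_pos: [0.5635, 0.0645, 0.0977]
contact_force: [-1.9, -4.6, -1.9]
tool_pos: [0.5635, 0.0645, 0.0971]
contact_force: [-3.0, -5.7, 0.2]
```

```bash
python3 -m inch '[[0.022,-0.05,0,0,38],[0,0,0,0,38],[0,0,0,0,38]]'| grep -E 'pos|force'
python3 -m inch '[[0.037,-0.015,0,0,38],[0,0,0,0,38],[0,0,0,0,38]]'| grep -E 'pos|force'
python3 -m inch '[[0.019,-0.007,0,0,38],[0,0,0,0,38],[0,0,0,0,38]]'| grep -E 'pos|force'
```

```text
tool_pos: [0.5639, 0.0641, 0.0969]
contact_force: [-3.8, -3.4, 0.7]
tool_pos: [0.5639, 0.0641, 0.0969]
contact_force: [-5.9, -2.6, 1.6]
tool_pos: [0.564, 0.0641, 0.0969]
contact_force: [-7.0, -3.0, 2.9]
```

Both contacts are felt: about 5 N on each ledge, at TCP stage x = -30.7, y = -0.4. Relaxing slightly and releasing.

```bash
python3 -m inch '[[-0.05,-0.02,0.01,0,38],[0,0,0,0,38]]'| grep -E 'pos|force'
python3 -m inch '[[0,0,0,0,47],[0,0,0,0,52],[0,0,0,0,58],[0,0,0,0,62],[0,0,0,0,62]]'
python3 -m inch '[[0,0,0.3,0,62],[0,0,0.6,0,62],[-0.5,0.2,0.8,0,62],[-1,0.4,0.8,0,62],[-1,1,0.8,0,62]]'
python3 -m inch '[[-1,1,0.5,0,62],[-0.3,1,0,0,62],[0,1,0,0,62],[0,1,0,0,62],[0,1,0,0,62]]'
python3 - <<'E'
from h import *
s=r.snapshot("scene");t=r.snapshot("top")
save(s,"a.png",(240,150,320,220),5);save(t,"b.png",(200,140,280,210),5)
a,b=cv2.imread("pics/a.png"),cv2.imread("pics/b.png");cv2.imwrite("pics/c8.png",np.hstack([a,b]))
a_=np.radians(-21.4);X=np.array([np.cos(a_),np.sin(a_)]);Y=np.array([-X[1],X[0]]);c=np.array([.5927,.0532])
for n,s in(("scene",s),("top",t)):
    px=s["pixels"].astype(int);g=(px[...,1]-px[...,0]>5);P=cloud(s)
    m=g&(P[...,2]>.082)&(P[...,2]<.096);q=P[m];d=q[:,:2]-c;l=np.c_[d@X,d@Y,q[:,2]]*1000;l=l[(abs(l[:,0])<80)&(abs(l[:,1])<60)]
    print(n,len(l),l.mean(0).round(1),np.percentile(l,[0,3,97,100],axis=0).round(1).tolist(),cv2.minAreaRect(l[:,:2].astype(np.float32)))
E
```

```text
tool_pos: [0.5639, 0.064, 0.0972]
contact_force: [-5.9, -0.4, -1.5]
clock: 23.65
tool_pos: [0.5659, 0.0632, 0.0976]
eef_rot: [0.185, 0.983, 0.0, 0.001]
contact_force: [0.1, 0.3, -0.4]
opening: 0.706
clock: 24.15
tool_pos: [0.5026, 0.1009, 0.1809]
eef_rot: [0.187, 0.982, -0.001, 0.0]
contact_force: [0.4, 0.5, 0.1]
opening: 0.702
clock: 24.65
tool_pos: [0.4704, 0.2291, 0.1932]
eef_rot: [0.185, 0.983, 0.0, 0.0]
contact_force: [0.1, -0.2, 0.3]
opening: 0.705
scene 436 [-6.  -4.4 88.5] [[-54.0, -24.1, 82.0], [-50.2, -22.5, 83.4], [36.8, 16.8, 91.4], [38.0, 23.2, 94.0]] ((-7.087055206298828, -2.311847686767578), (45.8289680480957, 91.60419464111328), 86.51907348632812)
top 371 [-15.3  -0.9  88.4] [[-55.3, -22.6, 82.6], [-53.1, -21.6, 84.2], [30.7, 20.7, 92.4], [34.8, 22.8, 94.7]] ((-10.461345672607422, -0.30960845947265625), (45.33808898925781, 89.96195983886719), 89.06546020507812)
```

View pics/c8.png

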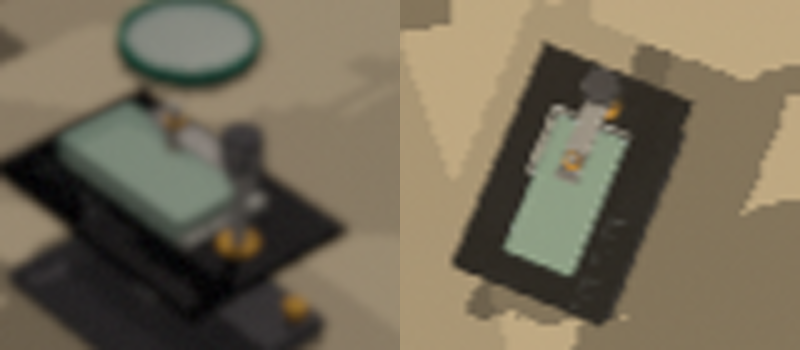

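Block is home: centre at stage (-10.5, -0.3) mm and about 0.9° off square in the top view, both ledges touching in the right-hand crop at (545,140) and (620,130). Now I'll go above the knob with closed fingers and press its top.

```bash
python3 -m inch '[[0.86,-0.97,0.2,0,20],[0.86,-0.97,0.2,0,0],[0.86,-0.97,0,0,0],[0.86,-0.97,0,0,0],[0.86,-0.97,0,0,0]]' 20
python3 -m inch '[[0.86,-0.97,0,0,0],[0.86,-0.97,0,0,0],[0.86,-0.97,0,0,0],[0,0,0,0,0],[0,0,0,0,0]]'
```

```text
clock: 25.25
tool_pos: [0.5784, 0.1042, 0.2028]
eef_rot: [0.186, 0.983, -0.0, 0.0]
contact_force: [0.8, 0.7, 0.3]
opening: 0.274
clock: 25.75
tool_pos: [0.6421, 0.0322, 0.2024]
eef_rot: [0.186, 0.982, -0.0, -0.0]
contact_force: [-0.6, 1.0, 0.1]
opening: 0.006
```

```bash
python3 -m inch '[[0,0.05,-0.6,0,0],[0,0,-0.6,0,0],[0,0,-0.35,0,0],[0,0,0,0,0],[0,0,0,0,0]]'| grep -E 'pos|force'
python3 -m inch '[[0,0,-0.06,0,0],[0,0,0,0,0],[0,0,0,0,0]]'| grep -E 'pos|force'
python3 -m inch '[[0,0,-0.06,0,0],[0,0,0,0,0],[0,0,0,0,0]]'| grep -E 'pos|force'
python3 -m inch '[[0,0,-0.06,0,0],[0,0,0,0,0],[0,0,0,0,0]]'| grep -E 'pos|force'
python3 -m inch '[[0,0,-0.06,0,0],[0,0,0,0,0],[0,0,0,0,0]]'| grep -E 'pos|force'
```

```text
tool_pos: [0.6422, 0.0355, 0.1635]
contact_force: [-0.7, 0.3, 1.5]
tool_pos: [0.6426, 0.0352, 0.1625]
contact_force: [-0.3, 0.2, 0.2]
tool_pos: [0.6423, 0.0352, 0.1606]
contact_force: [-0.8, 0.4, -0.0]
tool_pos: [0.6426, 0.0352, 0.1598]
contact_force: [-1.3, -0.0, 4.8]
tool_pos: [0.6426, 0.0352, 0.1588]
contact_force: [-2.8, -0.3, 8.6]
```

```bash
python3 -m inch '[[0,0,-0.06,0,0],[0,0,-0.06,0,0],[0,0,0,0,0],[0,0,0,0,0]]'| grep -E 'pos|force'
python3 -m inch '[[0,0,-0.06,0,0],[0,0,-0.06,0,0],[0,0,0,0,0],[0,0,0,0,0]]'| grep -E 'pos|force'
python3 -m inch '[[0,0,-0.06,0,0],[0,0,0,0,0],[0,0,0,0,0]]'| grep -E 'pos|force'
python3 -m inch '[[0,0,-0.04,0,0],[0,0,0,0,0],[0,0,0,0,0]]'| grep -E 'pos|force'
python3 -m inch '[[0,0,-0.04,0,0],[0,0,0,0,0],[0,0,0,0,0]]'| grep -E 'pos|force'
```

```text
tool_pos: [0.6426, 0.0352, 0.156]
contact_force: [-3.0, 0.1, 9.5]
tool_pos: [0.6426, 0.0352, 0.153]
contact_force: [-3.2, 1.2, 9.6]
tool_pos: [0.6426, 0.0352, 0.1515]
contact_force: [-1.3, 0.3, 9.5]
tool_pos: [0.6426, 0.0352, 0.1505]
contact_force: [-3.2, -1.5, 10.5]
tool_pos: [0.6426, 0.0353, 0.1496]
contact_force: [-3.6, 0.1, 11.2]
```

```bash
for i in 1; do python3 -m inch '[[0,0,-0.024,0,0],[0,0,0,0,0],[0,0,0,0,0]]'| grep -E 'pos|force'; python3 -m inch '[[0,0,-0.024,0,0],[0,0,0,0,0],[0,0,0,0,0]]'| grep -E 'pos|force'; python3 -m inch '[[0,0,-0.024,0,0],[0,0,0,0,0],[0,0,0,0,0]]'| grep -E 'pos|force'; done
```

```text
tool_pos: [0.6426, 0.0352, 0.149]
contact_force: [-3.1, -0.3, 10.8]
tool_pos: [0.6426, 0.0352, 0.1484]
contact_force: [-3.0, -0.3, 10.7]
tool_pos: [0.6426, 0.0352, 0.1478]
contact_force: [-4.7, 0.0, 11.1]
```

```bash
python3 -m inch '[[0,0,-0.02,0,0],[0,0,0,0,0],[0,0,0,0,0]]'| grep -E 'pos|force'; python3 -m inch '[[0,0,-0.02,0,0],[0,0,0,0,0],[0,0,0,0,0]]'| grep -E 'pos|force'
```

```text
tool_pos: [0.6426, 0.0352, 0.1473]
contact_force: [-3.3, 0.3, 10.2]
tool_pos: [0.6426, 0.0352, 0.1468]
contact_force: [-2.2, -0.1, 10.4]
```

Base friction reads about 10.5 N. Continuing in 0.6 mm steps.

```bash
python3 -m inch '[[0,0,-0.024,0,0],[0,0,0,0,0],[0,0,0,0,0]]'| grep -E 'pos|force'; python3 -m inch '[[0,0,-0.024,0,0],[0,0,0,0,0],[0,0,0,0,0]]'| grep -E 'pos|force'
```

```text
tool_pos: [0.6426, 0.0352, 0.1462]
contact_force: [-3.0, -0.6, 10.0]
tool_pos: [0.6426, 0.0353, 0.1456]
contact_force: [-2.3, -0.2, 11.2]
```

```bash
python3 -m inch '[[0,0,-0.024,0,0],[0,0,0,0,0],[0,0,0,0,0]]'| grep -E 'pos|force'; python3 -m inch '[[0,0,-0.024,0,0],[0,0,0,0,0],[0,0,0,0,0]]'| grep -E 'pos|force'
```

```text
tool_pos: [0.6426, 0.0352, 0.145]
contact_force: [-2.8, 0.2, 10.5]
tool_pos: [0.6426, 0.0352, 0.1444]
contact_force: [-2.5, -0.5, 10.5]
```

```bash
python3 -m inch '[[0,0,-0.024,0,0],[0,0,0,0,0],[0,0,0,0,0]]'| grep -E 'pos|force'; python3 -m inch '[[0,0,-0.024,0,0],[0,0,0,0,0],[0,0,0,0,0]]'| grep -E 'pos|force'
```

```text
tool_pos: [0.6426, 0.0352, 0.1438]
contact_force: [-3.8, 0.5, 11.4]
tool_pos: [0.6426, 0.0352, 0.1432]
contact_force: [-3.2, -0.5, 10.8]
```

```bash
python3 -m inch '[[0,0,-0.024,0,0],[0,0,0,0,0],[0,0,0,0,0]]'| grep -E 'pos|force'
```

```text
tool_pos: [0.6426, 0.0352, 0.1427]
contact_force: [-2.8, -0.9, 11.0]
```

```bash
python3 -m inch '[[0,0,-0.02,0,0],[0,0,0,0,0],[0,0,0,0,0]]'| grep -E 'pos|force'
```

```text
tool_pos: [0.6427, 0.0352, 0.1424]
contact_force: [-3.4, -0.4, 12.2]
```

```bash
python3 -m inch '[[0,0,-0.02,0,0],[0,0,0,0,0],[0,0,0,0,0],[0,0,0,0,0]]'| grep -E 'pos|force'; python3 -m inch '[[0,0,-0.016,0,0],[0,0,0,0,0],[0,0,0,0,0],[0,0,0,0,0]]'| grep -E 'pos|force'
```

```text
tool_pos: [0.6427, 0.0352, 0.142]
contact_force: [-3.9, -0.4, 13.4]
tool_pos: [0.6427, 0.0352, 0.1418]
contact_force: [-3.9, -0.5, 14.5]
```

```bash
python3 -m inch '[[0,0,-0.02,0,0],[0,0,0,0,0],[0,0,0,0,0],[0,0,0,0,0]]'| grep -E 'pos|force'; python3 -m inch '[[0,0,-0.016,0,0],[0,0,0,0,0],[0,0,0,0,0],[0,0,0,0,0],[0,0,0,0,0]]'| grep -E 'pos|force'
```

```text
tool_pos: [0.6427, 0.0352, 0.1415]
contact_force: [-5.3, 0.2, 15.7]
tool_pos: [0.6427, 0.0351, 0.1413]
contact_force: [-4.4, -1.2, 16.8]
```

That is +6 N over the friction baseline at 1.4 mm past contact, and the two agree. Lifting off straight up and checking.

```bash
python3 -m inch '[[0,0,0.1,0,0],[0,0,0.3,0,0],[0,0,0.8,0,0],[0,0,1,0,0],[0,0,1,0,0]]'
python3 -m inch '[[-0.8,0.9,0.5,0,0],[-0.9,1,0,0,0],[-0.9,1,0,0,0],[-0.9,1,0,0,0],[-0.9,1,0,0,0]]'| grep -E 'pos|force'
python3 -m inch '[[-0.9,1,0,0,0],[-0.9,1,0,0,0],[0,0,0,0,0],[0,0,0,0,0],[0,0,0,0,0]]'| grep -E 'pos|force'
python3 - <<'E'
from h import *
s=r.snapshot("scene");t=r.snapshot("top")
save(s,"a.png",(240,150,320,220),5);save(t,"b.png",(200,140,280,210),5)
a,b=cv2.imread("pics/a.png"),cv2.imread("pics/b.png");cv2.imwrite("pics/c9.png",np.hstack([a,b]))
a_=np.radians(-21.4);X=np.array([np.cos(a_),np.sin(a_)]);Y=np.array([-X[1],X[0]]);c=np.array([.5927,.0532])
P=cloud(t);px=t["pixels"].astype(int);m=(px[...,1]-px[...,0]>5)&(P[...,2]>.082)&(P[...,2]<.096);q=P[m];d=q[:,:2]-c;l=np.c_[d@X,d@Y,q[:,2]]*1000;l=l[(abs(l[:,0])<80)&(abs(l[:,1])<60)]
print(cv2.minAreaRect(l[:,:2].astype(np.float32)))
q=P.reshape(-1,3);d=q[:,:2]-c;l=np.c_[d@X,d@Y,q[:,2]]*1000;k=l[(abs(l[:,0]-52)<7)&(abs(l[:,1])<7)&(l[:,2]<180)];print("knob top",np.median(k[:,2]))
E
```

```text
clock: 35.25
tool_pos: [0.6421, 0.0352, 0.2194]
eef_rot: [0.185, 0.983, -0.0, -0.0]
contact_force: [-0.1, 0.5, 0.5]
opening: 0.006
tool_pos: [0.5315, 0.1586, 0.2314]
contact_force: [1.0, -0.2, 0.9]
tool_pos: [0.4883, 0.2066, 0.2313]
contact_force: [0.4, -0.2, 0.5]
((-10.539276123046875, -0.3263683319091797), (45.13481521606445, 90.32647705078125), 89.55684661865234)
knob top 120.68137716564253
```

View pics/c9.png

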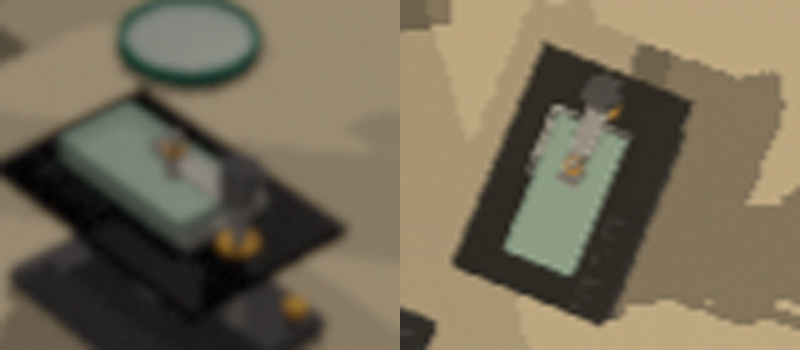

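The block is still home (centre at (-10.5, -0.3) mm, 0.4° off square), the leaf is down on it (left crop (175,150)), and the arm is clear. Handing in.

```bash
python3 -c "
from plant import r
print(r.finish_job())"
```

```text
the job is handed in; nothing more can be done
None
```

I set up the experiment on the smaller black stage and handed it in at about 36 s. `finish_job` reported no verdict.

- **Clip up:** I gripped the knob and drew the clip up about 21 mm, to roughly 0.024–0.025 m.
- **Block home:** I slid the block in until I felt both ledges, at about 5 N each. On the first try friction stopped it about 4 mm short of the side ledge. Easing the pressure freed it, and it then went fully home.
- **Clip down:** I pressed the knob from above with closed fingers. The foot met the glass at TCP height 0.1427 m. I went 1.4 mm further, where the force read 16.8 N against a friction baseline of about 10.8 N, so about 6 N on the glass. The distance and the force agree.
- **Last checks:** the top view puts the block centre at stage (-10.5, -0.3) mm, 0.4° off square, with the leaf down on it and the arm clear of everything.
- **Not rechecked or in disagreement:** I did not measure the bystanders again, but no move went near enough to touch them. Before the clip was pressed, the side camera's depth put the block about 2–3 mm off from the top view. I trusted the top view, because it matched where the ledges were felt.

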